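# Refit the battery cover of a cure monitor

## Task

The battery bay of the grey cure monitor is open. Draw its cover (the grey plate with the orange rib) out of the blue holder, set it down on the worktop and let go so as to take it afresh by its rib, then hook the black lip of the cover under the monitor's orange ledge while the other edge is still raised, and swing that edge down until the sprung orange catch clicks over it and the cover lies fully home. Leave the sealant cartridge, the spirit level and the seam roller where they lie, and let go of everything at the end.

Things in the scene. Friction and masses are not known exactly. Their poses are not given: they have to be found in the camera images.
- cover: Loose flat grey plastic cover, about 90 g. Origin: centre of the plate at resting level (z = 0). x points from lip end to top edge, y across, z out of the outer face. Plate: x -63 to 63 mm, y -32 to 32, z 3 to 9. Starts flat in the holder, outer face up, lip end out, about 30 mm of plate showing: there only its side edges (64 mm apart) can be gripped; the holder's roof is over the rib.
- cover_lip (a point): Middle of the tip of the cover's black lip, at [-73, 0, 2] mm of the cover. The lip is a tongue at x -73 to -55 mm, y -22 to 22, z 0 to 4 of the cover: it stands 10 mm beyond the plate and lower than it.
- cover_top_edge (a point): Middle of the cover's other edge (the one that swings and is caught), on the outer face, at [63, 0, 9] mm of the cover. Underneath the plate are two black bars, z 0 to 3.5 mm, x -50 to 58, y 18 to 22 on either side.
- cover_rib (a point): Middle of the orange grip rib across the cover's outer face, at [3, 0, 22] mm of the cover. Rib: x -3 to 9 mm (12 mm thick), y -20 to 20, z 9 to 31 of the cover.
- holder: Fixed blue sheet-steel tunnel for the cover. Origin on the worktop under the tunnel; x points into the tunnel. Mouth at x -50 mm, back wall at x 55 mm, floor 4 mm above the worktop, inside 73 mm wide, roof 43 to 46 mm high; outside 80 mm wide, with flanges 3 mm high out to y 54 mm on either side at x 0 to 40 mm.
- bay: Open battery bay of the fixed grey monitor, a slab that slopes 10 degrees, low at its ledge. Origin at the centre of the opening; x up the slope from ledge to catch, z out of it. With the cover home both frames coincide (play 1.5 mm in x, 2.5 in y). Opening x -64.5 to 66 mm, y -34.5 to 34.5; case top z 9.5, x and y to 86 and 53. The cover rests on side rims at z 3, y 26 to 35; battery top z -12.
- ledge_edge (a point): Middle of the lower edge of the orange ledge, at [-64.5, 0, 6] mm of the bay; the lip goes beneath. Ledge: x -86 to -64.5 mm, z 6 to 9.5 of the bay, hollow beneath to z -26, back to x -79. The lip enters only with the cover tilted, top edge raised 15 to 30 degrees. Rubber guards up to z 20 flank it at y 38 to 55, x -88 to -40.
- catch (a joint): Sprung orange catch beyond the cover's top edge: 0 = sprung out (at the start, and once clicked over the cover), 0.008 m = pushed back along the bay's x. Tooth 28 mm wide, out to x 59 mm, z 10 of the bay; above it a ramp to z 24, x 66, on which the cover's edge rides; block to x 80. Pressing the cover's top edge down with some 8 to 15 N makes it give and snap over the plate.
- cartridge_white: bystander: white sealant cartridge, 319 x 51 x 51 mm, lying on the worktop; origin at the middle of its underside
- spirit_level: bystander: short aluminium spirit level, 214 x 22 x 42 mm; origin at the middle of its underside
- seam_roller: bystander: blue-handled seam roller with a black wheel, 192 x 40 x 31 mm; origin at the middle of its underside

How it is judged:
On the way, in this order (a step that is already met when the one before it is completed fails the run):
1. the cover has been set down on the worktop in front of the holder, its rib clear of the roof, and let go (x of cover_rib in the frame of holder below -0.055 m and height (world z) of cover below 0.012 m and angle between cover's own z axis and vertical below 0.1 rad and contact force between the fingers and cover below 0.1 N and linear speed of cover below 0.02 m/s), for 0.1 s.
2. the lip is hooked under the ledge while the top edge is still raised (x of cover_lip in the frame of bay below -0.068 m and z of cover_lip in the frame of bay below 0.004 m and y of cover_lip in the frame of bay between -0.008 and 0.008 m and z of cover_top_edge in the frame of bay above 0.02 m), for 0.1 s.
3. the top edge is swung down and the catch has snapped over it (z of cover_top_edge in the frame of bay below 0.0115 m and x of cover_lip in the frame of bay below -0.068 m and value of joint catch below 0.002 m), for 0.2 s.
At the end, for the whole second after the job is handed in: The cover is home in the bay and at rest: its lip reaches at least 3.5 mm under the ledge, its plate is parallel to the bay within 0.04 rad and its top edge is down within 2.5 mm of flush, with the catch sprung back over it (within 2 mm of 0) (all of step 3 and z of cover_lip in the frame of bay below 0.006 m and z of cover_top_edge in the frame of bay above 0.005 m and x of cover_top_edge in the frame of bay above 0.06 m and angle between the z axis of cover and the z axis of bay, either way round below 0.04 rad and angle between the x axis of cover and the x axis of bay, either way round below 0.08 rad and linear speed of cover below 0.01 m/s); the robot touches nothing.
It fails at once if the sealant cartridge is shifted more than 30 mm (distance of cartridge_white from where it was at the start of the episode above 0.03 m).
It fails at once if the spirit level is shifted more than 30 mm (distance of spirit_level from where it was at the start of the episode above 0.03 m).
It fails at once if the seam roller is shifted more than 30 mm (distance of seam_roller from where it was at the start of the episode above 0.03 m).
It also fails if it takes over 61 s, if anything falls off the work surface, if the arm or the gripper's body presses on something with over 40 N, if the wrist force passes 120 N, or if a joint passes its speed limit or range.

## Robot

A 6-joint arm with a two-finger parallel gripper is mounted at the origin on a cart in front of the work surface, level with it; the furniture and walls round the work are solid. World frame = base frame: x ahead of the robot, y to its left, z up, the work surface at z = 0. Lengths are in m, angles in rad, forces in N, time in s.
With the tool pointing down it reaches from about 0.375 to 0.975 m from the base axis. Payload 3.8 kg.
Tool frame: the origin (TCP) lies at the very end of the fingers, on their centre line; the grasp point (between the pads) lies 19 mm behind it; z points along the fingers, y is the line along which they close (so a half turn about z gives the same grasp; the last joint's range is limited). The gripper opens to 85 mm and grips with 20 to 120 N. Pads are 22 mm wide; open, the fingers measure 114 mm over their backs; the gripper's body (76 mm by 85 mm) begins 54 mm behind the grasp point. The pads swing forward as they close: fully open they stand 13 mm farther back than shut.
Start: joints at [-1.234, 0.264, 1.604, -0, 1.274, -0.037], TCP at [0.246, -0.628, 0.231] pointing down, gripper open.
Joint ranges: [-2.63, 2.63], [-0.94, 2.18], [0.31, 2.57], [-1.31, 4.45], [0, 2.66], [-2.55, 2.55]. Speed limits (rad/s): [2.57, 2.57, 3.14, 3.14, 3.14, 3.14].

## Interface

Orientations are given as a rotation vector (axis times angle).
In Python, from workcell import monitor, viewer, workorder gives the robot as it stands.
- The arm moves only by the tool jog_arm, never from a script. Its argument "commands" is a list of rows, each an object with "travel": the shift along the tool's x, y, z in mm, a list of three; "rot": the turn, a rotation vector about the tool's x, y, z in degrees, a list of three; "claw": the closure in counts, from 0 (fully open) to 255 (shut). A call has exactly 5 rows; each row shifts and turns the commanded pose from where the row before left it, along the tool's axes as they then stand; what a row does not reach is not made up. A row lasts 1/10 s, in which the tool goes at most 50 mm and 8.59 degrees, less where a joint would pass 70% of its speed; a pose out of reach is approached as far as the arm can. A call is refused whole if a number of a shift passes 50 or a number of a turn 8.59, either way. A call with a gripper value outside its range is refused whole. The fingers move at their own pace and stop on an object; "force" is the grip in N (left out, the last holds). Time passes only in rows, so rows that do not move let the fingers close, or fill a call up. It gives the time, the measured TCP pose, the force, the opening and the grip force at its end, in the units of the state.
- monitor.read_state(): the state, without advancing time (a new reading comes with each control period).
- viewer.read_camera(name): name is "side" or "top"; returns a dict with "color" (384x512x3 uint8, blue, green, red), "camera_matrix" (3x3 intrinsics, pixels), "k1" (the pictures are not rectified: a ray, as slopes to the right and down, at radius r is drawn at 1 + k1 r^2 times it, then the intrinsics apply), "R" (3x3) and "t" (3): a world point X has camera coordinates R X + t. Camera axes: x right, y down, z forward; pixel columns grow to the right and rows downward; lengths in m; the calibration is good to about 2 mm. A picture is of the moment at which its call begins. There is no depth.
- workorder.finish_job(): hands the job in; it is judged then, once.
The state is a dict: "time": time; "q": joint angles; "joint_vel": joint speeds; "joint_torque": joint torques, N m; "tool_pos": TCP position; "tcp_rot": TCP orientation; "wrist_force": force on the tool from outside, world axes, zero at the start; "torque": the same for the moment, N m; "width": opening from 0.0 (shut) to 1.0 (fully open); "grip_force": force on a finger pad.
Only numpy, scipy, OpenCV 4.12 (cv2) and the standard library are available. Lean on these libraries where they do the work, as an engineer would, in place of code of your own. Each camera call takes 0.05 s, during which the arm holds its last target. There are 200 camera calls.

## Working session

There is one attempt and no reset: what is moved stays moved. The work goes in short steps, Python scripts to look and compute and a tool call to move; the robot and the scene stay as the last step left them, time stands still between calls to the robot, and variables do not carry over. Pictures are saved under pics/ and viewed, at most 11 in all, crops included, and the job is handed in when it is done.

Besides the shell and the picture viewer there is one more tool, called as name([rows], argument=value, ...), one row to a line, values as JSON. jog_arm: Moves the arm, as the interface text tells. Its arguments: {"type":"object","properties":{"commands":{"type":"array","items":{"type":"object","properties":{"travel":{"type":"array","items":{"type":"number"}},"rot":{"type":"array","items":{"type":"number"}},"claw":{"type":"number"}}}},"force":{"type":"number"}},"required":["commands"]}

```bash
ls; mkdir -p pics
cat > h.py <<'E'
import numpy as np, cv2
from workcell import monitor, viewer, workorder
def snap(name):
    return viewer.read_camera(name)
def ray(c,u,v):
    K=c["camera_matrix"];d=np.array([[c["k1"],0,0,0]],float)
    p=cv2.undistortPointsIter(np.array([[[u,v]]],float),K,d,None,None,(3,100,1e-12))[0,0] if hasattr(cv2,'undistortPointsIter') else cv2.undistortPoints(np.array([[[u,v]]],float),K,d)[0,0]
    R=np.array(c["R"]);t=np.array(c["t"])
    return -R.T@t, R.T@np.array([p[0],p[1],1])
def onz(c,u,v,z):
    o,d=ray(c,u,v);return o+d*(z-o[2])/d[2]
def proj(c,X):
    X=np.atleast_2d(np.array(X,float))
    return cv2.projectPoints(X,cv2.Rodrigues(np.array(c["R"]))[0],np.array(c["t"],float),c["camera_matrix"],np.array([c["k1"],0,0,0,0],float))[0][:,0]
def tri(c1,p1,c2,p2):
    o1,d1=ray(c1,*p1);o2,d2=ray(c2,*p2)
    s=np.linalg.lstsq(np.c_[d1,-d2],o2-o1,rcond=None)[0]
    a=o1+d1*s[0];b=o2+d2*s[1];return (a+b)/2,np.linalg.norm(a-b)
E
python3 - <<'E'
from h import *
import pickle
a=snap("top");b=snap("side")
pickle.dump((a,b),open("c0.pkl","wb"))
cv2.imwrite("pics/top0.png",cv2.resize(a["color"],None,fx=1.5,fy=1.5));cv2.imwrite("pics/side0.png",cv2.resize(b["color"],None,fx=1.5,fy=1.5))
for c in(a,b):print(-np.array(c["R"]).T@c["t"],c["camera_matrix"],c["k1"])
print(monitor.read_state())
E
```

```text
pics
[0.51576212 0.02657778 0.91299244] [[350.8767077    0.         263.45591389]
 [  0.         350.8767077  195.20815679]
 [  0.           0.           1.        ]] -0.005652740486068096
[0.31296133 1.04591598 0.75326822] [[422.76138039   0.         255.968634  ]
 [  0.         422.76138039 189.88294631]
 [  0.           0.           1.        ]] -0.15643854204863034
{'time': 0.1, 'q': array([-1.23391929e+00,  2.64632166e-01,  1.60527445e+00,  2.64741210e-05,
        1.27371048e+00, -3.69130501e-02]), 'joint_vel': array([-0.00145057, -0.00314664, -0.0026838 , -0.00172025,  0.00115207,
        0.00076549]), 'joint_torque': array([-6.28129292e-04, -5.16707540e+01, -3.68589056e+01, -7.05746561e-05,
        6.26421097e-03,  3.14130136e-05]), 'tool_pos': array([ 0.2462471 , -0.62774952,  0.23009731]), 'tcp_rot': array([-3.08491631e+00, -5.83351258e-01,  4.35570944e-04]), 'wrist_force': array([-0.84714755, -0.52529811, -0.1633136 ]), 'torque': array([ 0.03756573, -0.02642786, -0.00290553]), 'grip_force': 0.0, 'width': 0.998647485488942}
```

View pics/top0.png

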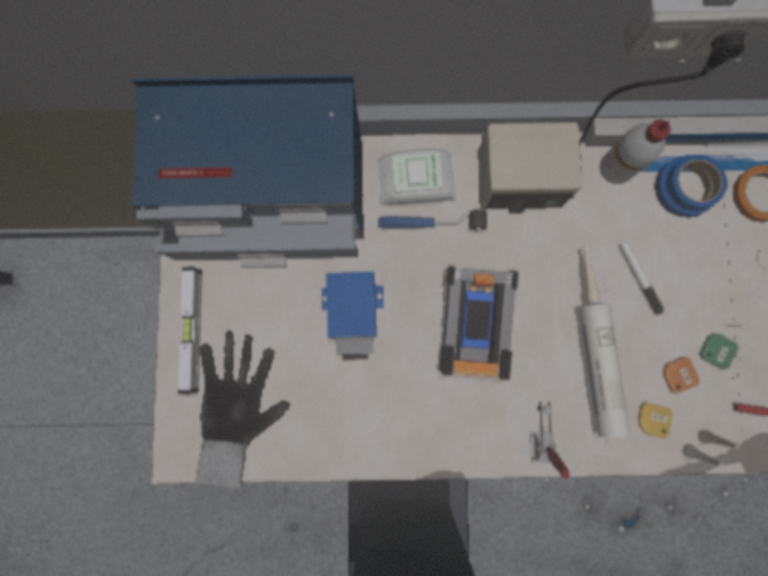

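View pics/side0.png

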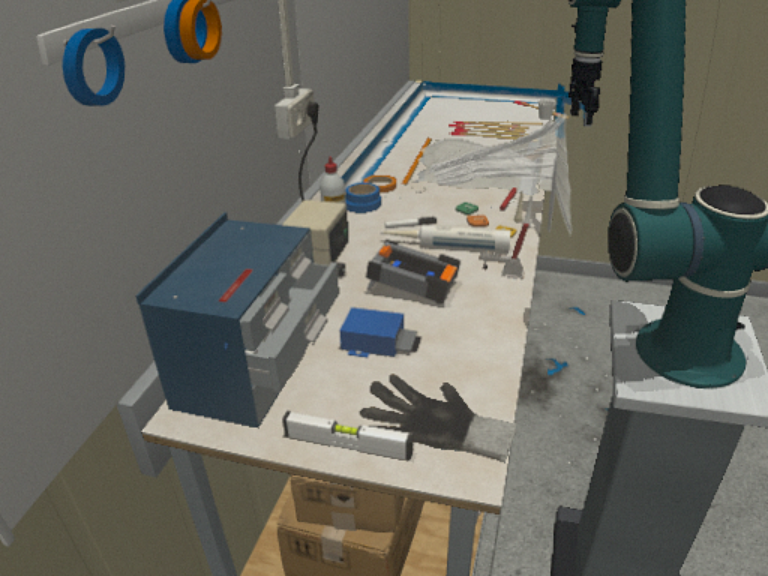

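The top view shows the blue holder at about (351,305), with the cover's grey end toward the robot at (353,345). The monitor is at about (480,325), its wide orange ledge near the robot at (462,368) and the catch at (484,280). Bystanders are clear of both. Next I'll look at crops.

Run:
```python
from h import *
import pickle
a,b=pickle.load(open("c0.pkl","rb"))
A=cv2.resize(a["color"][170:265,208:353],None,fx=5.5,fy=5.5,interpolation=cv2.INTER_CUBIC)
B=cv2.resize(b["color"][155:245,220:315],None,fx=6,fy=6,interpolation=cv2.INTER_CUBIC)
cv2.imwrite("pics/topc.png",A);cv2.imwrite("pics/sidec.png",B)
def rect(c,m):
    n,l,s,ce=cv2.connectedComponentsWithStats(m.astype(np.uint8))
    for i in range(1,n):
        if s[i,4]>25:
            r=cv2.minAreaRect(np.argwhere(l==i)[:,::-1].astype(np.float32));print(s[i],ce[i].round(1),np.round(cv2.boxPoints(r),1).tolist())
for c in(a,b):
    hsv=cv2.cvtColor(c["color"],cv2.COLOR_BGR2HSV);h,s,v=cv2.split(hsv)
    print("orange");rect(c,(h<20)&(h>5)&(s>120)&(v>70))
    print("blue");rect(c,cv2.morphologyEx(((h>105)&(h<125)&(s>140)).astype(np.uint8),cv2.MORPH_OPEN,np.ones((5,5))))
```

```text
orange
[492 111  20  36 206] [499.6 128.2] [[492.0, 111.0], [511.0, 111.0], [511.0, 146.0], [492.0, 146.0]]
[317 183  12   8  76] [322.  186.2] [[317.0, 183.0], [328.0, 183.0], [328.0, 190.0], [317.0, 190.0]]
[303 240  29   9 184] [316.7 244.4] [[302.5, 246.60000610351562], [303.1000061035156, 239.8000030517578], [331.1000061035156, 242.39999389648438], [330.5, 249.10000610351562]]
blue
orange
[120   0  28  40 757] [133.2  19.3] [[120.0, 0.0], [147.0, 0.0], [147.0, 39.0], [120.0, 39.0]]
[268 101  14  22  61] [274.6 112.2] [[267.79998779296875, 121.30000305175781], [280.1000061035156, 100.5], [282.5, 101.9000015258789], [270.20001220703125, 122.69999694824219]]
[243 117  21  11  82] [256.2 121.9] [[243.0, 117.0], [263.0, 117.0], [263.0, 127.0], [243.0, 127.0]]
[312 144  14   7  80] [318.4 146.8] [[312.0, 144.0], [325.0, 144.0], [325.0, 150.0], [312.0, 150.0]]
[253 164   9   8  48] [256.8 167.1] [[252.10000610351562, 168.39999389648438], [256.20001220703125, 162.1999969482422], [261.79998779296875, 165.8000030517578], [257.6000061035156, 172.10000610351562]]
[293 176  12  12  85] [298.
[... 448 characters left out ...]
91.8000030517578, 356.3999938964844], [180.8000030517578, 378.3999938964844]]
[229 354  34  30 259] [242.4 369.1] [[225.0, 375.6000061035156], [230.8000030517578, 351.29998779296875], [265.20001220703125, 359.5], [259.3999938964844, 383.79998779296875]]
[188 365  46  19 246] [205.7 376. ] [[188.0, 365.0], [233.0, 365.0], [233.0, 383.0], [188.0, 383.0]]
[270 367  27  17 106] [281.4 375.4] [[269.5, 374.79998779296875], [273.79998779296875, 365.29998779296875], [298.8999938964844, 376.70001220703125], [294.6000061035156, 386.20001220703125]]
blue
[229 206  38  18 541] [247.8 214.7] [[228.5, 220.5], [230.1999969482422, 204.89999389648438], [266.70001220703125, 209.0], [264.8999938964844, 224.5]]
```

View pics/topc.png

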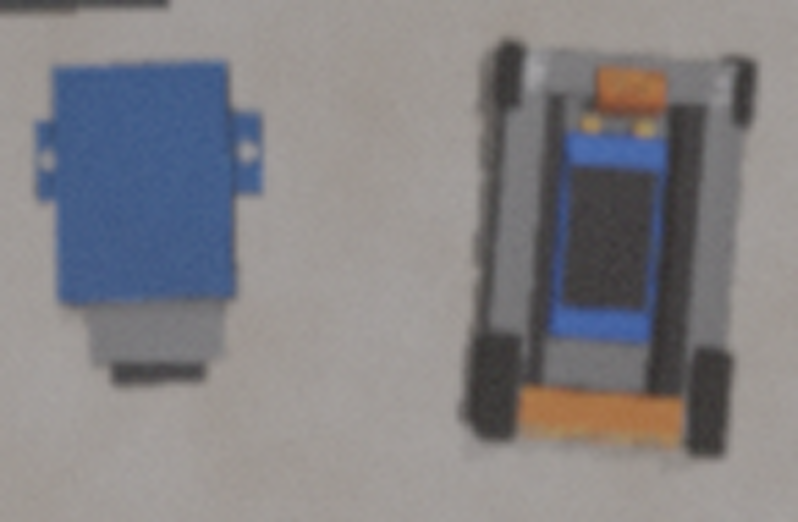

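View pics/sidec.png

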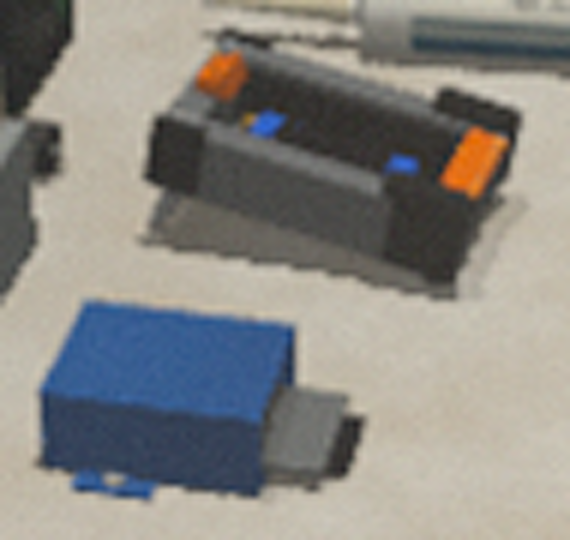

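The crops show the holder roof corners at (52,66), (228,61), (236,298) and (58,303), and the lip end at (112..206,380). The ledge's inner corners are at (521,387) and (686,400) in top, and (443,178) and (470,130) in side. The catch's back corners are at (598,68) and (665,70).

```bash
cat > m.py <<'E'
from h import *
import pickle
from scipy.optimize import least_squares
from scipy.spatial.transform import Rotation as Ro
a,b=pickle.load(open("c0.pkl","rb"))
T=lambda x,y:((x+.5)/5.5-.5+208,(y+.5)/5.5-.5+170)
S=lambda x,y:((x+.5)/6-.5+220,(y+.5)/6-.5+155)
if __name__=="__main__":
    np.set_printoptions(precision=4,suppress=True)
    P=[onz(a,*T(*p),.046)for p in[(52,66),(228,61),(236,298),(58,303)]]
    print("roof",np.array(P)); 
    c=np.mean(P,0);d=(P[0]+P[1]-P[2]-P[3])/2;print("ctr",c,"len",np.linalg.norm(d),"w",np.linalg.norm(P[0]-P[1]),"yaw",np.degrees(np.arctan2(d[1],d[0])))
    print("plate front",[onz(a,*T(*p),.013)for p in[(93,367),(223,362)]])
    print("lip",[onz(a,*T(*p),.008)for p in[(112,383),(206,377)]])
    for tp,sp in[((521,387),(443,178)),((686,400),(470,130))]:print("ledge",tri(a,T(*tp),b,S(*sp)))
    obs=[(a,T(521,387),(-64.5,1,9.5)),(a,T(686,400),(-64.5,-1,9.5)),(b,S(443,178),(-64.5,1,9.5)),(b,S(470,130),(-64.5,-1,9.5)),
     (a,T(598,68),(80,14,24)),(a,T(665,70),(80,-14,24))]
    def f(v,full=False):
        R=(Ro.from_euler('z',v[3])*Ro.from_euler('y',-10,degrees=True))
        r=[]
        for c,p,X in obs:
            X=np.array(X,float);
            if abs(X[1])==1:X[1]*=v[4]*1e3
            r.append(proj(c,R.apply(X/1e3)+v[:3])[0]-p)
        return np.ravel(r)
    s=least_squares(f,[.5,-.1,.05,0,.037]);print(s.x,np.degrees(s.x[3]));print(s.fun.reshape(-1,2))
E
python3 m.py
```

```text
roof [[0.6637 0.1412 0.046 ]
 [0.6646 0.061  0.046 ]
 [0.5568 0.0587 0.046 ]
 [0.5559 0.1385 0.046 ]]
ctr [0.6102 0.0998 0.046 ] len 0.10775732397061953 w 0.08016765163453658 yaw 1.3190099161217352
plate front [array([0.5276, 0.1266, 0.013 ]), array([0.5289, 0.0663, 0.013 ])]
lip [array([0.5201, 0.1183, 0.008 ]), array([0.5222, 0.0745, 0.008 ])]
ledge (array([ 0.5123, -0.0668,  0.06  ]), np.float64(0.0056991422725075624))
ledge (array([ 0.5081, -0.1409,  0.0472]), np.float64(0.00012275050715890545))
[ 0.5755 -0.1086  0.0559 -0.078   0.035 ] -4.468809377679355
[[ 0.7215  0.7233]
 [-0.4962  0.1198]
 [-1.1648  1.3029]
 [ 0.0199 -1.4141]
 [ 0.1593 -0.1627]
 [-0.1988  0.1829]]
```

```bash
cat >> h.py <<'E'
from scipy.spatial.transform import Rotation as Ro
def plan(p,R=None):
    "tool-frame shift in mm to world p from now, then turn (deg rotvec, tool axes) to R"
    s=monitor.read_state();R0=Ro.from_rotvec(s["tcp_rot"])
    print("t",round(s["time"],2),"pos",np.round(s["tool_pos"],4),"shift",np.round(R0.inv().apply(np.array(p)-s["tool_pos"])*1e3,1),end=" ")
    if R is not None: print("turn",np.round(np.degrees((R0.inv()*R).as_rotvec()),2),"shift-after-turn",np.round(R.inv().apply(np.array(p)-s["tool_pos"])*1e3,1),end=" ")
    print("w",round(s["width"],3),"F",np.round(s["wrist_force"],1),"grip",round(s["grip_force"],1),"q",np.round(s["q"],2))
def down(yaw): # tool x at yaw deg, pointing down
    return Ro.from_euler('z',yaw,degrees=True)*Ro.from_euler('x',180,degrees=True)
E
python3 -c "
from h import *
plan([.538,.0963,.10],down(1.5))"
```

```text
t 0.1 pos [ 0.2462 -0.6277  0.2301] shift [ 536.  -567.3  131.3] turn [-1.200e-01  1.000e-02  1.992e+01] shift-after-turn [ 310.6 -716.2  130.1] w 0.999 F [-0.8 -0.5 -0.2] grip 0.0 q [-1.23  0.26  1.61  0.    1.27 -0.04]
```

jog_arm([
  {"rot": [0, 0, 6.64], "claw": 30},
  {"rot": [0, 0, 6.64], "claw": 30},
  {"rot": [0, 0, 6.64], "claw": 30},
  {"travel": [19.4, -44.8, 0], "claw": 30},
  {"travel": [19.4, -44.8, 0], "claw": 30},
], force=40)

```text
$.commands[0]: bad value
```

jog_arm([
  {"travel": [19.4, -44.8, 0]},
  {"travel": [19.4, -44.8, 0]},
  {"travel": [19.4, -44.8, 0]},
  {"travel": [19.4, -44.8, 0]},
  {"travel": [19.4, -44.8, 0]},
])

```text
$.commands[0]: bad value
```

jog_arm([
  {"travel": [19.4, -44.8, 0]},
  {"travel": [19.4, -44.8, 0]},
  {"travel": [19.4, -44.8, 0]},
  {"travel": [19.4, -44.8, 0]},
  {"travel": [19.4, -44.8, 0]},
])

```text
$.commands[0]: bad value
```

jog_arm([
  {"travel": [19.4, -44.8, 0]},
  {"travel": [19.4, -44.8, 0]},
  {"travel": [19.4, -44.8, 20]},
  {"travel": [19.4, -44.8, 20]},
  {"travel": [0, 0, 40]},
])

```text
$.commands[0]: bad value
```

```bash
python3 -c "
from h import *
plan([.538,.0963,.05],down(1.5))"
```

```text
t 0.1 pos [ 0.2462 -0.6277  0.2301] shift [ 536.  -567.2  181.3] turn [-1.200e-01  1.000e-02  1.992e+01] shift-after-turn [ 310.6 -716.2  180.1] w 0.999 F [-0.8 -0.5 -0.2] grip 0.0 q [-1.23  0.26  1.61  0.    1.27 -0.04]
```

All keys seem to be needed in every row.

jog_arm([
  {"travel": [0, 0, 0], "rot": [0, 0, 6.64], "claw": 30},
  {"travel": [0, 0, 0], "rot": [0, 0, 6.64], "claw": 30},
  {"travel": [0, 0, 0], "rot": [0, 0, 6.64], "claw": 30},
  {"travel": [19.4, -44.8, 0], "rot": [0, 0, 0], "claw": 30},
  {"travel": [19.4, -44.8, 0], "rot": [0, 0, 0], "claw": 30},
], force=40)

```text
time: 0.6
tool_pos: [0.2825, -0.5372, 0.23]
tcp_rot: [-3.14, -0.037, 0.001]
wrist_force: [0.5, 0.3, -0.3]
width: 0.879
grip_force: 0.0
```

jog_arm([
  {"travel": [19.4, -44.8, 0], "rot": [0, 0, 0], "claw": 30},
  {"travel": [19.4, -44.8, 0], "rot": [0, 0, 0], "claw": 30},
  {"travel": [19.4, -44.8, 0], "rot": [0, 0, 0], "claw": 30},
  {"travel": [19.4, -44.8, 0], "rot": [0, 0, 0], "claw": 30},
  {"travel": [19.4, -44.8, 0], "rot": [0, 0, 0], "claw": 30},
])

```text
time: 1.1
tool_pos: [0.3741, -0.3093, 0.2309]
tcp_rot: [-3.141, -0.04, 0.0]
wrist_force: [0.8, 0.1, -0.2]
width: 0.886
grip_force: 0.0
```

jog_arm([
  {"travel": [19.4, -44.8, 0], "rot": [0, 0, 0], "claw": 30},
  {"travel": [19.4, -44.8, 0], "rot": [0, 0, 0], "claw": 30},
  {"travel": [19.4, -44.8, 0], "rot": [0, 0, 0], "claw": 30},
  {"travel": [19.4, -44.8, 0], "rot": [0, 0, 0], "claw": 30},
  {"travel": [19.4, -44.8, 0], "rot": [0, 0, 0], "claw": 30},
])

```text
time: 1.6
tool_pos: [0.4652, -0.0829, 0.2311]
tcp_rot: [3.141, 0.041, 0.0]
wrist_force: [1.2, -0.6, -0.8]
width: 0.885
grip_force: 0.0
```

jog_arm([
  {"travel": [19.4, -44.8, 0], "rot": [0, 0, 0], "claw": 30},
  {"travel": [19.4, -44.8, 0], "rot": [0, 0, 0], "claw": 30},
  {"travel": [19.4, -44.8, 20], "rot": [0, 0, 0], "claw": 30},
  {"travel": [19.4, -44.8, 20], "rot": [0, 0, 0], "claw": 30},
  {"travel": [0, 0, 40], "rot": [0, 0, 0], "claw": 30},
])

```text
time: 2.1
tool_pos: [0.5405, 0.0969, 0.1559]
tcp_rot: [-3.138, -0.049, -0.014]
wrist_force: [1.4, -0.9, -0.3]
width: 0.879
grip_force: 0.0
```

```bash
python3 -c "
from h import *
plan([.538,.0963,.05],down(1.5))"
```

```text
t 2.1 pos [0.5405 0.0969 0.1559] shift [ -3.5   0.8 105.8] turn [-0.16 -0.5   0.27] shift-after-turn [ -2.6   0.5 105.9] w 0.879 F [ 1.4 -0.9 -0.3] grip 0.0 q [0.13 0.08 1.96 0.   1.09 1.67]
```

jog_arm([
  {"travel": [-1.5, 0, 40], "rot": [0, 0, 0], "claw": 30},
  {"travel": [0, 0, 40], "rot": [0, 0, 0], "claw": 30},
  {"travel": [0, 0, 15], "rot": [0, 0, 0], "claw": 30},
  {"travel": [0, 0, 0], "rot": [0, 0, 0], "claw": 30},
  {"travel": [0, 0, 0], "rot": [0, 0, 0], "claw": 30},
])

```text
time: 2.6
tool_pos: [0.5356, 0.0915, 0.0595]
tcp_rot: [-3.141, -0.041, -0.002]
wrist_force: [0.4, -0.5, 0.9]
width: 0.885
grip_force: 0.0
```

Run:
```python
from h import *
plan([.538,.0963,.03],down(1.5))
a=snap("top");b=snap("side")
A=cv2.resize(a["color"][170:250,200:280],None,fx=5,fy=5,interpolation=cv2.INTER_CUBIC)
B=cv2.resize(b["color"][150:250,220:300],None,fx=5,fy=5,interpolation=cv2.INTER_CUBIC)
C=np.zeros((500,800,3),np.uint8);C[:400,:400]=A;C[:,400:]=B
cv2.imwrite("pics/g1.png",C)
```

```text
t 2.6 pos [0.5356 0.0915 0.0595] shift [ 2.4 -4.7 29.5] turn [-0.01 -0.08 -0.02] shift-after-turn [ 2.5 -4.7 29.5] w 0.885 F [ 0.4 -0.5  0.9] grip 0.0 q [0.12 0.19 2.04 0.   0.91 1.67]
```

View pics/g1.png

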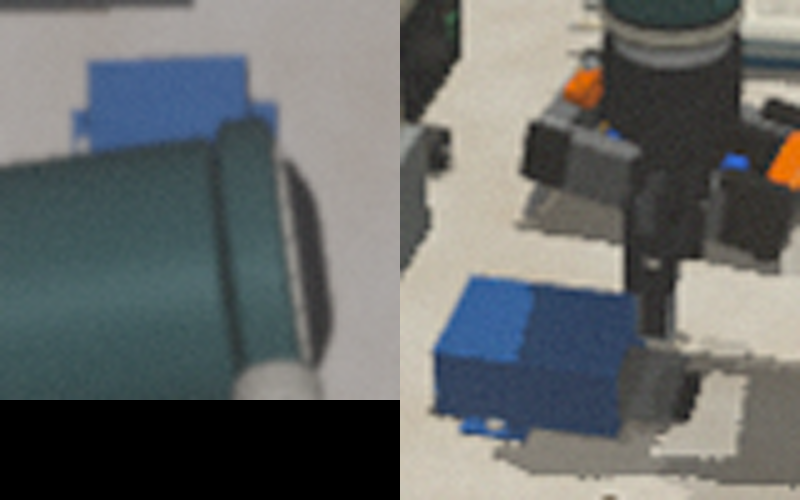

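The side view shows the fingers in front of the holder mouth, with the tip at about (650,335) in the picture, and the cover's end free at (660,375). I'll check the tip height by ray.

Run:
```python
from h import *
b=snap("side")
for y in(.0915,.131,.052):
  for z in (.06,.067,.075): print(y,z,(proj(b,[.5356,y,z])[0]-[220,150])*5+[400,0])
```

```text
0.0915 0.06 [668.89599867 308.89832981]
0.0915 0.067 [668.88701448 298.7825297 ]
0.0915 0.075 [668.87588289 287.14114487]
0.131 0.06 [652.66309929 349.15658019]
0.131 0.067 [652.60254749 338.90073578]
0.131 0.075 [652.53218273 327.09484477]
0.052 0.06 [684.27683215 270.71282961]
0.052 0.067 [684.31331438 260.73973926]
0.052 0.075 [684.35438306 249.26563662]
```

jog_arm([
  {"travel": [1, -4.5, 20], "rot": [0, 0, 0], "claw": 30},
  {"travel": [0, 0, 20], "rot": [0, 0, 0], "claw": 30},
  {"travel": [0, 0, 12], "rot": [0, 0, 0], "claw": 30},
  {"travel": [0, 0, 6], "rot": [0, 0, 0], "claw": 30},
  {"travel": [0, 0, 0], "rot": [0, 0, 0], "claw": 30},
])

```text
time: 3.25
tool_pos: [0.5354, 0.0959, 0.0003]
tcp_rot: [3.141, 0.041, -0.001]
wrist_force: [0.3, -0.7, 0.5]
width: 0.884
grip_force: 0.0
```

jog_arm([
  {"travel": [0, 0, 2], "rot": [0, 0, 0], "claw": 30},
  {"travel": [0, 0, 1.5], "rot": [0, 0, 0], "claw": 30},
  {"travel": [0, 0, 1], "rot": [0, 0, 0], "claw": 30},
  {"travel": [0, 0, 0], "rot": [0, 0, 0], "claw": 30},
  {"travel": [0, 0, 0], "rot": [0, 0, 0], "claw": 30},
])

```text
time: 3.75
tool_pos: [0.5356, 0.0961, -0.0039]
tcp_rot: [-3.141, -0.041, -0.0]
wrist_force: [0.8, 1.2, 0.3]
width: 0.884
grip_force: 0.0
```

jog_arm([
  {"travel": [0, 0, 0], "rot": [0, 0, 0], "claw": 80},
  {"travel": [0, 0, 0], "rot": [0, 0, 0], "claw": 100},
  {"travel": [0, 0, 0], "rot": [0, 0, 0], "claw": 120},
  {"travel": [0, 0, 0], "rot": [0, 0, 0], "claw": 120},
  {"travel": [0, 0, 0], "rot": [0, 0, 0], "claw": 120},
], force=40)

```text
time: 4.25
tool_pos: [0.5357, 0.0961, -0.0039]
tcp_rot: [-3.141, -0.041, -0.0]
wrist_force: [-2.1, 0.2, 4.0]
width: 0.734
grip_force: 42.8
```

jog_arm([
  {"travel": [-8, 0, -0.5], "rot": [0, 0, 0], "claw": 120},
  {"travel": [-12, 0, 0], "rot": [0, 0, 0], "claw": 120},
  {"travel": [-12, 0, 0], "rot": [0, 0, 0], "claw": 120},
  {"travel": [-12, 0, 0], "rot": [0, 0, 0], "claw": 120},
  {"travel": [-12, 0, 0], "rot": [0, 0, 0], "claw": 120},
])

```text
time: 4.75
tool_pos: [0.4779, 0.0945, -0.0039]
tcp_rot: [3.141, 0.041, -0.001]
wrist_force: [0.1, 0.2, -0.1]
width: 0.73
grip_force: 43.7
```

jog_arm([
  {"travel": [-12, 0, 0], "rot": [0, 0, 0], "claw": 120},
  {"travel": [-12, 0, 0], "rot": [0, 0, 0], "claw": 120},
  {"travel": [-12, 0, 0], "rot": [0, 0, 0], "claw": 120},
  {"travel": [-12, 0, 0], "rot": [0, 0, 0], "claw": 120},
  {"travel": [-4, 0, 0], "rot": [0, 0, 0], "claw": 120},
])

```text
time: 5.25
tool_pos: [0.4252, 0.093, -0.0041]
tcp_rot: [3.141, 0.041, -0.003]
wrist_force: [-0.4, -0.0, -1.3]
width: 0.731
grip_force: 43.7
```

jog_arm([
  {"travel": [0, 0, 1], "rot": [0, 0, 0], "claw": 120},
  {"travel": [0, 0, 1], "rot": [0, 0, 0], "claw": 120},
  {"travel": [0, 0, 1], "rot": [0, 0, 0], "claw": 120},
  {"travel": [0, 0, 0], "rot": [0, 0, 0], "claw": 120},
  {"travel": [0, 0, 0], "rot": [0, 0, 0], "claw": 120},
])

```text
time: 5.75
tool_pos: [0.4282, 0.0933, -0.0056]
tcp_rot: [3.141, 0.041, -0.001]
wrist_force: [-5.6, -0.6, 11.8]
width: 0.731
grip_force: 50.2
```

Run:
```python
from h import *
plan([.43,.0933,-.004],down(1.5))
a=snap("top");b=snap("side")
A=cv2.resize(a["color"][170:270,200:280],None,fx=5,fy=5,interpolation=cv2.INTER_CUBIC)
B=cv2.resize(b["color"][160:260,235:315],None,fx=5,fy=5,interpolation=cv2.INTER_CUBIC)
cv2.imwrite("pics/g2.png",np.hstack([A,B]))
```

```text
t 5.75 pos [ 0.4282  0.0933 -0.0056] shift [ 1.8  0.  -1.6] turn [ 0.    0.03 -0.01] shift-after-turn [ 1.8  0.  -1.6] w 0.731 F [-5.6 -0.6 11.8] grip 50.2 q [0.16 0.11 2.29 0.   0.74 1.7 ]
```

View pics/g2.png

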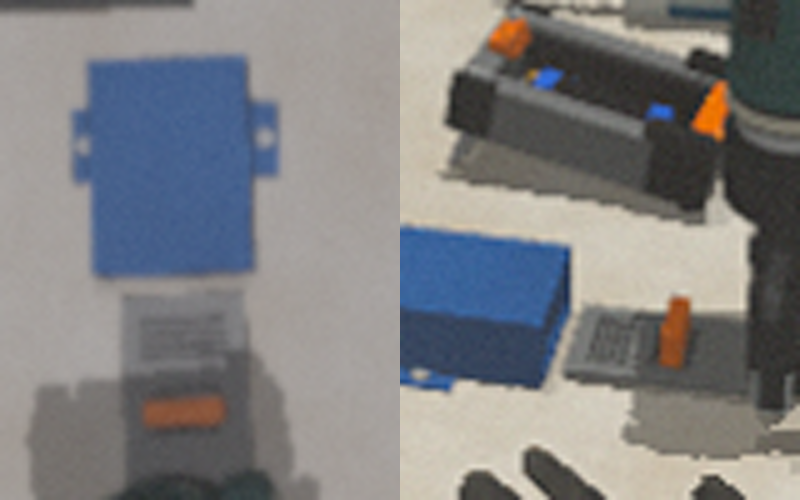

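The cover lies fully out, with its top edge at (185,293) just clear of the mouth at (175,275) and the orange rib at (185,412). Now I'll release it and rise.

jog_arm([
  {"travel": [0, 0, -1], "rot": [0, 0, 0], "claw": 60},
  {"travel": [0, 0, 0], "rot": [0, 0, 0], "claw": 20},
  {"travel": [0, 0, 0], "rot": [0, 0, 0], "claw": 20},
  {"travel": [0, 0, 0], "rot": [0, 0, 0], "claw": 20},
  {"travel": [0, 0, 0], "rot": [0, 0, 0], "claw": 20},
])

```text
time: 6.35
tool_pos: [0.4276, 0.0932, -0.0058]
tcp_rot: [3.141, 0.041, -0.0]
wrist_force: [-0.6, 0.7, 0.2]
width: 0.922
grip_force: 0.0
```

jog_arm([
  {"travel": [0, 0, -10], "rot": [0, 0, 0], "claw": 20},
  {"travel": [0, 0, -30], "rot": [0, 0, 0], "claw": 20},
  {"travel": [0, 0, -40], "rot": [0, 0, 0], "claw": 20},
  {"travel": [0, 0, -40], "rot": [0, 0, -8.5], "claw": 20},
  {"travel": [0, 0, 0], "rot": [0, 0, -8.5], "claw": 20},
])

```text
time: 6.85
tool_pos: [0.4326, 0.094, 0.1213]
tcp_rot: [3.099, 0.514, 0.02]
wrist_force: [0.5, 0.7, -0.3]
width: 0.917
grip_force: 0.0
```

jog_arm([
  {"travel": [0, 0, 0], "rot": [0, 0, -8.5], "claw": 50},
  {"travel": [0, 0, 0], "rot": [0, 0, -8.5], "claw": 100},
  {"travel": [0, 0, 0], "rot": [0, 0, -8.5], "claw": 130},
  {"travel": [0, 0, 0], "rot": [0, 0, -8.5], "claw": 130},
  {"travel": [0, 0, 0], "rot": [0, 0, -8.5], "claw": 130},
])

```text
time: 7.35
tool_pos: [0.4276, 0.0932, 0.1151]
tcp_rot: [2.702, 1.603, 0.001]
wrist_force: [0.2, 0.0, -0.1]
width: 0.491
grip_force: 0.0
```

jog_arm([
  {"travel": [0, 0, 0], "rot": [0, 0, -8.5], "claw": 130},
  {"travel": [0, 0, 0], "rot": [0, 0, -8.5], "claw": 130},
  {"travel": [0, 0, 0], "rot": [0, 0, -8.5], "claw": 130},
  {"travel": [0, 0, 0], "rot": [0, 0, 0], "claw": 130},
  {"travel": [0, 0, 0], "rot": [0, 0, 0], "claw": 130},
])

```text
time: 7.85
tool_pos: [0.4276, 0.0932, 0.1148]
tcp_rot: [2.292, 2.148, 0.001]
wrist_force: [-0.9, 1.0, 0.1]
width: 0.49
grip_force: 0.0
```

Run:
```python
from h import *
a=snap("top");b=snap("side")
out={}
for n,c in(("top",a),("side",b)):
    h,s,v=cv2.split(cv2.cvtColor(c["color"],cv2.COLOR_BGR2HSV))
    m=((h<20)&(h>3)&(s>100)&(v>60)).astype(np.uint8)
    N,l,st,ce=cv2.connectedComponentsWithStats(m)
    for i in range(1,N):
        if st[i,4]>20 and 220<ce[i][0]<310 and 190<ce[i][1]<300 :
            print(n,st[i],ce[i]);r=cv2.minAreaRect(np.argwhere(l==i)[:,::-1].astype(np.float32));bx=cv2.boxPoints(r)
            if n=="top":print(np.array([onz(c,*p,.031) for p in bx]).round(4),onz(c,*ce[i],.031))
    cv2.imwrite("pics/_"+n+".png",c["color"])
plan([.486,.0945,.1],down(91.5))
A=cv2.resize(a["color"][190:290,200:280],None,fx=5,fy=5,interpolation=cv2.INTER_CUBIC)
B=cv2.resize(b["color"][160:260,235:315],None,fx=5,fy=5,interpolation=cv2.INTER_CUBIC)
cv2.imwrite("pics/g3.png",np.hstack([A,B]))
```

```text
top [229 250  16   5  59] [237.54237288 251.50847458]
[[0.4934 0.1135 0.031 ]
 [0.4928 0.0762 0.031 ]
 [0.483  0.0763 0.031 ]
 [0.4836 0.1135 0.031 ]] [0.48934305 0.09228172 0.031     ]
side [287 220   6  14  68] [289.54411765 226.52941176]
t 7.95 pos [0.4276 0.0932 0.1146] shift [ 5.  58.2 14.6] turn [ 0.01 -0.   -5.14] shift-after-turn [-0.2 58.4 14.6] w 0.489 F [-0.1  0.2  0.6] grip 0.0 q [ 0.16 -0.09  2.21 -0.    1.02  0.22]
```

View pics/g3.png

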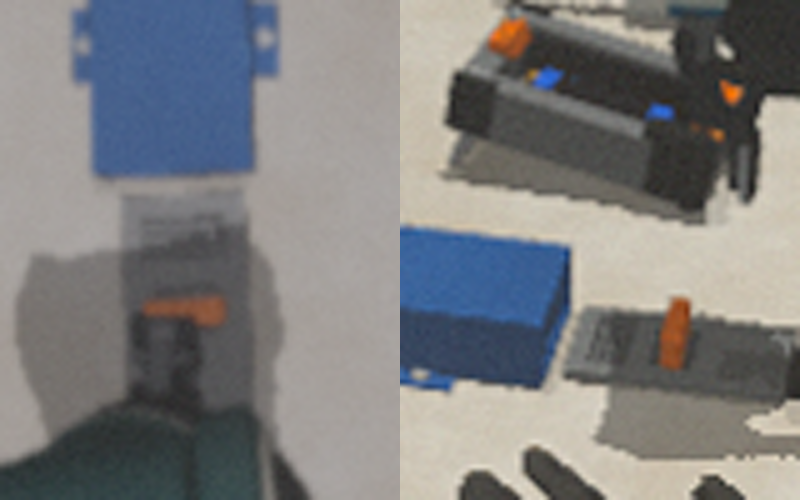

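The cover lies flat and free, its rib centre near (237,252) in the full top image, about (0.487, 0.0947). Next I turn to 91.5° and go down on the rib.

jog_arm([
  {"travel": [0, 0, 0], "rot": [0, 0, -5.15], "claw": 130},
  {"travel": [-0.5, 25, 0], "rot": [0, 0, 0], "claw": 130},
  {"travel": [0, 25, 15], "rot": [0, 0, 0], "claw": 130},
  {"travel": [0, 9.4, 20], "rot": [0, 0, 0], "claw": 130},
  {"travel": [0, 0, 15], "rot": [0, 0, 0], "claw": 130},
])

```text
time: 8.45
tool_pos: [0.4886, 0.0945, 0.0639]
tcp_rot: [2.191, 2.25, 0.001]
wrist_force: [-0.7, -0.8, -1.0]
width: 0.49
grip_force: 0.0
```

jog_arm([
  {"travel": [0, 0, 10], "rot": [0, 0, 0], "claw": 130},
  {"travel": [0, 0, 0], "rot": [0, 0, 0], "claw": 130},
  {"travel": [0, 0, 0], "rot": [0, 0, 0], "claw": 130},
  {"travel": [0, 0, 0], "rot": [0, 0, 0], "claw": 130},
  {"travel": [0, 0, 0], "rot": [0, 0, 0], "claw": 130},
])

```text
time: 8.95
tool_pos: [0.4877, 0.0946, 0.0554]
tcp_rot: [2.189, 2.252, 0.003]
wrist_force: [-0.3, -0.9, -0.8]
width: 0.489
grip_force: 0.0
```

Run:
```python
from h import *
plan([.487,.0947,.0115],down(91.5))
```

```text
t 8.95 pos [0.4877 0.0946 0.0554] shift [ 0.1 -0.8 43.9] turn [ 0.11 -0.01  0.14] shift-after-turn [ 0.2 -0.7 43.9] w 0.489 F [-0.3 -0.9 -0.8] grip 0.0 q [0.14 0.11 2.14 0.   0.89 0.11]
```

jog_arm([
  {"travel": [0, -0.5, 15], "rot": [0, 0, 0], "claw": 130},
  {"travel": [0, 0, 15], "rot": [0, 0, 0], "claw": 130},
  {"travel": [0, 0, 9], "rot": [0, 0, 0], "claw": 130},
  {"travel": [0, 0, 4.5], "rot": [0, 0, 0], "claw": 130},
  {"travel": [0, 0, 0], "rot": [0, 0, 0], "claw": 130},
])

```text
time: 9.45
tool_pos: [0.4861, 0.0944, 0.0105]
tcp_rot: [-2.189, -2.253, 0.001]
wrist_force: [-0.2, 0.4, -0.4]
width: 0.493
grip_force: 0.0
```

jog_arm([
  {"travel": [0, 0, 0], "rot": [0, 0, 0], "claw": 170},
  {"travel": [0, 0, 0], "rot": [0, 0, 0], "claw": 200},
  {"travel": [0, 0, 0], "rot": [0, 0, 0], "claw": 255},
  {"travel": [0, 0, 0], "rot": [0, 0, 0], "claw": 255},
  {"travel": [0, 0, 0], "rot": [0, 0, 0], "claw": 255},
], force=70)

```text
time: 9.95
tool_pos: [0.4873, 0.0945, 0.0118]
tcp_rot: [2.189, 2.252, 0.002]
wrist_force: [-0.1, -0.6, 4.3]
width: 0.127
grip_force: 71.2
```

Run:
```python
from h import *
plan([.487,.0947,.0115],down(91.5))
```

```text
t 9.95 pos [0.4873 0.0945 0.0118] shift [ 0.2 -0.3  0.3] turn [ 0.1  -0.01  0.15] shift-after-turn [ 0.2 -0.3  0.3] w 0.127 F [-0.1 -0.6  4.3] grip 71.2 q [0.14 0.18 2.17 0.   0.8  0.11]
```

Run:
```python
from m import *
np.set_printoptions(precision=4,suppress=True)
obs=[(a,T(521,387),(-64.5,1,9.5)),(a,T(686,400),(-64.5,-1,9.5)),(b,S(443,178),(-64.5,1,9.5)),(b,S(470,130),(-64.5,-1,9.5)),
 (a,T(598,68),(80,14,24)),(a,T(665,70),(80,-14,24)),(b,S(198,75),(80,14,24)),(b,S(213,55),(80,-14,24))]
lines=[(b,S(205,128),53),(b,S(385,192),53),(a,T(745,125),-53),(a,T(730,345),-53)]
def f(v,sl=10):
    R=(Ro.from_euler('z',v[3])*Ro.from_euler('y',-sl,degrees=True));W=lambda X:R.apply(np.array(X)/1e3)+v[:3]
    r=[]
    for c,p,X in obs:
        X=np.array(X,float)
        if abs(X[1])==1:X[1]*=v[4]*1e3
        r+=list(proj(c,W(X))[0]-p)
    for c,p,y in lines:
        q=proj(c,[W([-80,y,9.5]),W([80,y,9.5])]);d=(q[1]-q[0])/np.linalg.norm(q[1]-q[0]);e=np.array(p)-q[0]
        r.append(d[0]*e[1]-d[1]*e[0])
    return np.array(r)
for loss in("linear","soft_l1"):
    s=least_squares(f,[.5755,-.11,.055,-.07,.035],loss=loss,f_scale=.5);print(s.x,np.degrees(s.x[3]));print(f(s.x).reshape(-1,2))
```

```text
[ 0.5756 -0.1095  0.0526 -0.0703  0.0351] -4.02782452108821
[[ 1.1018  0.8081]
 [-0.1217 -0.0195]
 [-1.038   1.9734]
 [-0.0109 -0.8081]
 [ 0.0963  0.0581]
 [-0.304   0.3115]
 [-0.1678 -1.163 ]
 [ 0.1863 -1.8008]
 [ 1.3975  0.2753]
 [ 0.3188  0.1112]]
[ 0.5758 -0.1096  0.0523 -0.074   0.0356] -4.238290687690881
[[ 0.8101  0.6484]
 [ 0.0173 -0.0478]
 [-1.2044  2.169 ]
 [-0.0093 -0.7718]
 [ 0.235  -0.0188]
 [-0.1725  0.277 ]
 [-0.204  -1.1254]
 [ 0.1791 -1.7578]
 [ 1.4579  0.403 ]
 [ 0.2253  0.1635]]
```

jog_arm([
  {"travel": [0, 0, -10], "rot": [0, 0, 0], "claw": 255},
  {"travel": [0, 0, -25], "rot": [0, 0, 0], "claw": 255},
  {"travel": [0, 0, -40], "rot": [0, 0, 0], "claw": 255},
  {"travel": [0, 0, -40], "rot": [0, 0, 0], "claw": 255},
  {"travel": [0, 0, -25], "rot": [0, 0, 0], "claw": 255},
])

```text
time: 10.45
tool_pos: [0.4875, 0.0946, 0.1543]
tcp_rot: [2.188, 2.252, 0.005]
wrist_force: [0.5, -0.2, -0.9]
width: 0.123
grip_force: 70.4
```

```bash
cat >> h.py <<'E'
BAY=(np.array([.5757,-.1095,.053]),-4.3)
CT=Ro.from_matrix(np.array([[0,1,0],[1,0,0],[0,0,-1.]])) # tool axes in cover
G=np.array([3,0,11.8])
def bayR(): return Ro.from_euler('z',BAY[1],degrees=True)*Ro.from_euler('y',-10,degrees=True)
def target(th,tip,y=0):
    "cover at tilt th deg, lip tip mid at bay (x,z) mm -> TCP pose"
    Rc=bayR()*Ro.from_euler('y',-th,degrees=True)
    o=BAY[0]+bayR().apply(np.array([tip[0],y,tip[1]])/1e3)-Rc.apply(np.array([-73,0,2])/1e3)
    return o+Rc.apply(G/1e3), Rc*CT
def cover():
    s=monitor.read_state();R=Ro.from_rotvec(s["tcp_rot"]);Rc=R*CT.inv();o=s["tool_pos"]-Rc.apply(G/1e3)
    f=lambda p:np.round(bayR().inv().apply(o+Rc.apply(np.array(p)/1e3)-BAY[0])*1e3,1)
    print("bay: lip",f([-73,0,2]),"top",f([63,0,9]),"tilt",np.round(np.degrees((bayR().inv()*Rc).as_rotvec()),1),"F bay",np.round(bayR().inv().apply(s["wrist_force"]),1))
    return Rc,o
E
python3 - <<'E'
from h import *
p,R=target(22,(-62,60));print(p)
plan(p,R);cover()
E
```

```text
[ 0.56351587 -0.10858387  0.14990701]
t 10.45 pos [0.4875 0.0946 0.1543] shift [-205.3   70.1    4.6] turn [-31.77  -1.7    5.78] shift-after-turn [-196.9   74.9   52. ] w 0.123 F [ 0.5 -0.2 -0.9] grip 70.4 q [ 0.14 -0.01  2.06  0.    1.09  0.11]
bay: lip [-160.2  189.   120.9] top [-25.8 203.1 104.8] tilt [0.6 9.8 5.9] F bay [ 0.4 -0.2 -1. ]
```

jog_arm([
  {"travel": [-41, 14, 0], "rot": [0, 0, 0], "claw": 255},
  {"travel": [-41, 14, 0], "rot": [0, 0, 0], "claw": 255},
  {"travel": [-41, 14, 0], "rot": [0, 0, 0], "claw": 255},
  {"travel": [-41, 14, 0], "rot": [0, 0, 0], "claw": 255},
  {"travel": [-41, 14, 0], "rot": [0, 0, 0], "claw": 255},
])

```text
time: 10.95
tool_pos: [0.5622, -0.11, 0.1511]
tcp_rot: [-2.189, -2.253, 0.0]
wrist_force: [0.7, 1.3, -0.3]
width: 0.123
grip_force: 70.4
```

jog_arm([
  {"travel": [0, 0, 0], "rot": [-7.94, -0.43, 1.45], "claw": 255},
  {"travel": [0, 0, 0], "rot": [-7.94, -0.43, 1.45], "claw": 255},
  {"travel": [0, 0, 0], "rot": [-7.94, -0.43, 1.45], "claw": 255},
  {"travel": [0, 0, 0], "rot": [-7.94, -0.43, 1.45], "claw": 255},
  {"travel": [0, 0, 0], "rot": [0, 0, 0], "claw": 255},
])

```text
time: 11.45
tool_pos: [0.5538, -0.1061, 0.1434]
tcp_rot: [1.981, 1.834, 0.513]
wrist_force: [-1.4, 1.2, -2.0]
width: 0.122
grip_force: 70.4
```

Run:
```python
from h import *
p,R=target(22,(-60,25))
plan(p,R);cover()
```

```text
t 11.45 pos [ 0.5538 -0.1061  0.1434] shift [-1.8  1.1 32.9] turn [-0.9  -0.09 -0.13] shift-after-turn [-1.7  0.6 32.9] w 0.122 F [-1.4  1.2 -2. ] grip 70.4 q [-0.31 -0.17  2.33  0.27  0.47 -0.44]
bay: lip [-73.5   1.9  56.4] top [ 50.9   1.6 111.9] tilt [  0.1 -21.1  -0.1] F bay [-1.8  1.1 -1.7]
```

jog_arm([
  {"travel": [0, 0, 0], "rot": [0, 0, 0], "claw": 255},
  {"travel": [-1.7, 1, 15], "rot": [0, 0, 0], "claw": 255},
  {"travel": [0, 0, 10], "rot": [0, 0, 0], "claw": 255},
  {"travel": [0, 0, 0], "rot": [0, 0, 0], "claw": 255},
  {"travel": [0, 0, 0], "rot": [0, 0, 0], "claw": 255},
])

```text
time: 11.95
tool_pos: [0.5774, -0.1113, 0.1306]
tcp_rot: [1.97, 1.828, 0.519]
wrist_force: [0.4, 0.8, -1.2]
width: 0.124
grip_force: 70.4
```

Run:
```python
from h import *
p,R=target(22,(-60,15))
plan(p,R);Rc,o=cover()
a=snap("top");b=snap("side")
import pickle;pickle.dump((a,b),open("c1.pkl","wb"))
print("proj lip corners side/top:");X=[o+Rc.apply(np.array(q)/1e3) for q in[(-73,22,4),(-73,-22,4),(-63,32,9),(-63,-32,9),(63,32,9)]]
print((proj(b,X)-[235,140])*5,(proj(a,X)-[280,170])*5)
A=cv2.resize(a["color"][170:270,280:360],None,fx=5,fy=5,interpolation=cv2.INTER_CUBIC)
B=cv2.resize(b["color"][120:220,235:315],None,fx=5,fy=5,interpolation=cv2.INTER_CUBIC)
cv2.imwrite("pics/g4.png",np.hstack([A,B]))
```

```text
t 11.95 pos [ 0.5774 -0.1113  0.1306] shift [  1.7 -16.6  18.7] turn [-0.24  0.04  0.05] shift-after-turn [  1.6 -16.7  18.7] w 0.124 F [ 0.4  0.8 -1.2] grip 70.4 q [-0.3  -0.1   2.3   0.3   0.41 -0.47]
bay: lip [-51.7  -1.7  38.9] top [72.1 -1.6 95.8] tilt [ -0.  -21.8   0. ] F bay [ 0.1  0.9 -1.3]
proj lip corners side/top:
[[283.72232644 172.86548419]
 [301.73037143 139.93616565]
 [270.67479511 166.00271785]
 [297.26613065 118.53352654]
 [105.67927443  48.05984541]] [[156.51210782 341.20696379]
 [250.29378501 346.61875512]
 [138.22048598 327.12065028]
 [276.08859739 335.06860389]
 [167.21541373  77.19975354]]
```

View pics/g4.png

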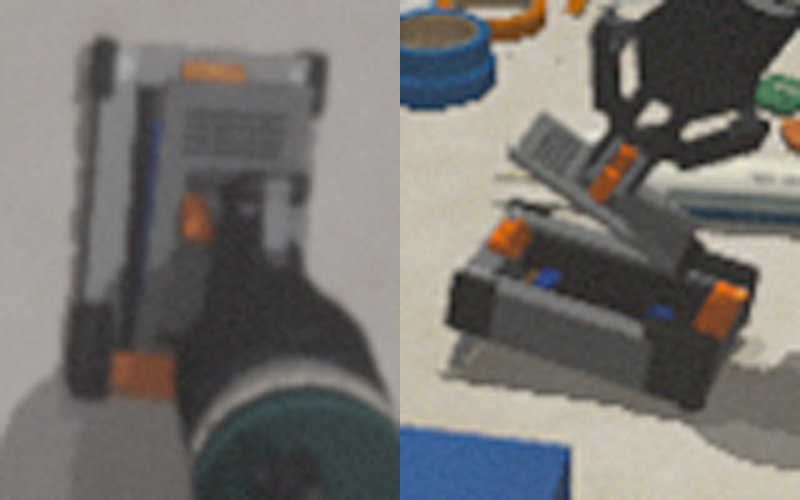

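The cover hangs tilted over the opening, and its near edge runs (512,152)→(665,265) in the side view, as predicted. The ledge is at (720,310). I'll approach the rim next.

jog_arm([
  {"travel": [1.7, -8, 9], "rot": [0, 0, 0], "claw": 255},
  {"travel": [0, -8.5, 9.7], "rot": [0, 0, 0], "claw": 255},
  {"travel": [0, 0, 0], "rot": [0, 0, 0], "claw": 255},
  {"travel": [0, 0, 0], "rot": [0, 0, 0], "claw": 255},
  {"travel": [0, 0, 0], "rot": [0, 0, 0], "claw": 255},
])

```text
time: 12.55
tool_pos: [0.5722, -0.1094, 0.1056]
tcp_rot: [1.97, 1.827, 0.519]
wrist_force: [-0.2, 0.1, -0.3]
width: 0.121
grip_force: 70.4
```

Run:
```python
from h import *
p,R=target(22,(-60,6))
plan(p,R);cover()
```

```text
t 12.55 pos [ 0.5722 -0.1094  0.1056] shift [ 0.2 -2.3  8.6] turn [-0.2   0.08  0.01] shift-after-turn [ 0.1 -2.3  8.6] w 0.121 F [-0.2  0.1 -0.3] grip 70.4 q [-0.3  -0.07  2.33  0.34  0.36 -0.52]
bay: lip [-61.2  -0.2  15.1] top [62.4 -0.1 72.1] tilt [ -0.1 -21.8  -0. ] F bay [-0.2  0.1 -0.3]
```

jog_arm([
  {"travel": [0, 2.8, 1.1], "rot": [0, 0, 0], "claw": 255},
  {"travel": [0, -1.1, 2.8], "rot": [0, 0, 0], "claw": 255},
  {"travel": [0, -1.1, 2.8], "rot": [0, 0, 0], "claw": 255},
  {"travel": [0, -0.7, 1.9], "rot": [0, 0, 0], "claw": 255},
  {"travel": [0, 0, 0], "rot": [0, 0, 0], "claw": 255},
])

```text
time: 13.05
tool_pos: [0.5762, -0.1095, 0.0975]
tcp_rot: [1.971, 1.828, 0.519]
wrist_force: [-0.4, 0.4, 0.2]
width: 0.121
grip_force: 70.4
```

jog_arm([
  {"travel": [0, -0.4, 0.9], "rot": [0, 0, 0], "claw": 255},
  {"travel": [0, -0.4, 0.9], "rot": [0, 0, 0], "claw": 255},
  {"travel": [0, 0, 0], "rot": [0, 0, 0], "claw": 255},
  {"travel": [0, -0.4, 0.9], "rot": [0, 0, 0], "claw": 255},
  {"travel": [0, 0, 0], "rot": [0, 0, 0], "claw": 255},
])

```text
time: 13.55
tool_pos: [0.5769, -0.1097, 0.0952]
tcp_rot: [1.97, 1.827, 0.519]
wrist_force: [0.2, -0.4, -0.9]
width: 0.12
grip_force: 70.4
```

Run:
```python
from h import *
cover()
```

```text
bay: lip [-58.4  -0.1   4. ] top [65.3 -0.1 61. ] tilt [ -0.1 -21.8  -0. ] F bay [ 0.  -0.4 -1. ]
```

jog_arm([
  {"travel": [0, -0.4, 0.9], "rot": [0, 0, 0], "claw": 255},
  {"travel": [0, -0.4, 0.9], "rot": [0, 0, 0], "claw": 255},
  {"travel": [0, 0, 0], "rot": [0, 0, 0], "claw": 255},
  {"travel": [0, -0.4, 0.9], "rot": [0, 0, 0], "claw": 255},
  {"travel": [0, 0, 0], "rot": [0, 0, 0], "claw": 255},
])

```text
time: 14.05
tool_pos: [0.5773, -0.1097, 0.0922]
tcp_rot: [1.97, 1.827, 0.519]
wrist_force: [-0.3, -0.5, -1.1]
width: 0.125
grip_force: 70.4
```

jog_arm([
  {"travel": [0, -0.4, 0.9], "rot": [0, 0, 0], "claw": 255},
  {"travel": [0, 0, 0], "rot": [0, 0, 0], "claw": 255},
  {"travel": [0, -0.4, 0.9], "rot": [0, 0, 0], "claw": 255},
  {"travel": [0, 0, 0], "rot": [0, 0, 0], "claw": 255},
  {"travel": [0, 0, 0], "rot": [0, 0, 0], "claw": 255},
])

```text
time: 14.55
tool_pos: [0.5776, -0.1097, 0.0904]
tcp_rot: [1.97, 1.827, 0.519]
wrist_force: [0.6, -0.4, -1.2]
width: 0.123
grip_force: 70.4
```

Run:
```python
from h import *
cover()
```

```text
bay: lip [-58.6  -0.1  -0.9] top [65.1 -0.1 56.1] tilt [ -0.1 -21.8  -0. ] F bay [ 0.4 -0.4 -1.3]
```

jog_arm([
  {"travel": [0, -0.4, 0.9], "rot": [0, 0, 0], "claw": 255},
  {"travel": [0, 0, 0], "rot": [0, 0, 0], "claw": 255},
  {"travel": [0, -0.4, 0.9], "rot": [0, 0, 0], "claw": 255},
  {"travel": [0, 0, 0], "rot": [0, 0, 0], "claw": 255},
  {"travel": [0, 0, 0], "rot": [0, 0, 0], "claw": 255},
])

```text
time: 15.05
tool_pos: [0.5779, -0.1097, 0.0884]
tcp_rot: [1.97, 1.827, 0.519]
wrist_force: [-0.4, 0.1, -1.3]
width: 0.121
grip_force: 70.4
```

jog_arm([
  {"travel": [0, -0.4, 0.9], "rot": [0, 0, 0], "claw": 255},
  {"travel": [0, 0, 0], "rot": [0, 0, 0], "claw": 255},
  {"travel": [0, 0, 0], "rot": [0, 0, 0], "claw": 255},
  {"travel": [0, 0, 0], "rot": [0, 0, 0], "claw": 255},
  {"travel": [0, 0, 0], "rot": [0, 0, 0], "claw": 255},
])

```text
time: 15.55
tool_pos: [0.5783, -0.1098, 0.0878]
tcp_rot: [1.969, 1.827, 0.519]
wrist_force: [-0.7, 1.2, 1.9]
width: 0.122
grip_force: 70.9
```

Run:
```python
from h import *
cover()
```

```text
bay: lip [-58.3  -0.2  -3.5] top [65.4 -0.1 53.5] tilt [ -0.1 -21.8  -0. ] F bay [-0.5  1.1  2. ]
```

jog_arm([
  {"travel": [0, 0.3, -0.8], "rot": [0, 0, 0], "claw": 255},
  {"travel": [0, -1.8, -0.75], "rot": [0, 0, 0], "claw": 255},
  {"travel": [0, -1.8, -0.75], "rot": [0, 0, 0], "claw": 255},
  {"travel": [0, -1.8, -0.75], "rot": [0, 0, 0], "claw": 255},
  {"travel": [0, 0, 0], "rot": [0, 0, 0], "claw": 255},
])

```text
time: 16.05
tool_pos: [0.5716, -0.1092, 0.087]
tcp_rot: [1.97, 1.827, 0.519]
wrist_force: [0.1, -0.2, -1.0]
width: 0.123
grip_force: 70.4
```

```bash
sed -i 's/-.1095,.053\]/-.1095,.0512]/' h.py
python3 - <<'E'
from h import *
cover()
E
```

```text
bay: lip [-64.8  -0.   -1.3] top [58.9 -0.  55.6] tilt [ -0.1 -21.8  -0. ] F bay [-0.1 -0.2 -1. ]
```

jog_arm([
  {"travel": [0, -1.4, -0.55], "rot": [0, 0, 0], "claw": 255},
  {"travel": [0, -0.9, -0.4], "rot": [0, 0, 0], "claw": 255},
  {"travel": [0, 0, 0], "rot": [0, 0, 0], "claw": 255},
  {"travel": [0, -0.9, -0.4], "rot": [0, 0, 0], "claw": 255},
  {"travel": [0, 0, 0], "rot": [0, 0, 0], "claw": 255},
])

```text
time: 16.55
tool_pos: [0.5685, -0.109, 0.0867]
tcp_rot: [1.97, 1.827, 0.519]
wrist_force: [-0.1, -0.4, -0.5]
width: 0.12
grip_force: 70.4
```

jog_arm([
  {"travel": [0, -0.9, -0.4], "rot": [0, 0, 0], "claw": 255},
  {"travel": [0, 0, 0], "rot": [0, 0, 0], "claw": 255},
  {"travel": [0, 0, 0], "rot": [0, 0, 0], "claw": 255},
  {"travel": [0, 0, 0], "rot": [0, 0, 0], "claw": 255},
  {"travel": [0, 0, 0], "rot": [0, 0, 0], "claw": 255},
])

```text
time: 17.05
tool_pos: [0.5677, -0.109, 0.0867]
tcp_rot: [1.97, 1.827, 0.519]
wrist_force: [-0.0, 0.1, -0.8]
width: 0.12
grip_force: 70.4
```

Run:
```python
from h import *
cover()
```

```text
bay: lip [-68.6  -0.1  -1. ] top [55.1 -0.1 56. ] tilt [ -0.1 -21.8  -0. ] F bay [-0.2  0.1 -0.8]
```

jog_arm([
  {"travel": [0, -0.9, -0.4], "rot": [0, 0, 0], "claw": 255},
  {"travel": [0, 0, 0], "rot": [0, 0, 0], "claw": 255},
  {"travel": [0, -0.9, -0.4], "rot": [0, 0, 0], "claw": 255},
  {"travel": [0, 0, 0], "rot": [0, 0, 0], "claw": 255},
  {"travel": [0, 0, 0], "rot": [0, 0, 0], "claw": 255},
])

```text
time: 17.55
tool_pos: [0.5667, -0.1092, 0.0873]
tcp_rot: [1.969, 1.825, 0.52]
wrist_force: [4.6, -0.1, -1.1]
width: 0.123
grip_force: 70.1
```

jog_arm([
  {"travel": [0, -0.9, -0.4], "rot": [0, 0, 0], "claw": 255},
  {"travel": [0, 0, 0], "rot": [0, 0, 0], "claw": 255},
  {"travel": [0, 0, 0], "rot": [0, 0, 0], "claw": 255},
  {"travel": [0, 0, 0], "rot": [0, 0, 0], "claw": 255},
  {"travel": [0, 0, 0], "rot": [0, 0, 0], "claw": 255},
])

```text
time: 18.05
tool_pos: [0.5663, -0.1093, 0.0876]
tcp_rot: [1.968, 1.824, 0.521]
wrist_force: [6.5, 0.2, -2.4]
width: 0.12
grip_force: 69.9
```

Run:
```python
from h import *
cover()
```

```text
bay: lip [-69.8  -0.5  -0. ] top [53.7 -0.5 57.3] tilt [ -0.1 -22.   -0. ] F bay [ 6.   0.7 -3.5]
```

```bash
sed -i 's/\[.5757,-.1095/[.5767,-.1096/' h.py
cat >> h.py <<'E'
def seq(L):
    s=monitor.read_state();p0=s["tool_pos"];R0=Ro.from_rotvec(s["tcp_rot"])
    for th,x,z in L:
        p,R=target(th,(x,z),-0.5)
        print(th,np.round(R0.inv().apply(p-p0)*1e3,1),np.round(np.degrees((R0.inv()*R).as_rotvec()),2));p0,R0=p,R
E
python3 - <<'E'
from h import *
cover();seq([(22,-70.3,-1),(19,-70.5,-.7),(16,-71,-.3),(13,-71.3,0),(10,-71.8,.4),(8,-72,.7),(6,-72.4,1.2),(4,-72.7,1.5),(2,-73,1.8),(0,-73,2)])
E
```

```text
bay: lip [-70.8  -0.4   0.1] top [52.8 -0.5 57.5] tilt [ -0.1 -22.   -0. ] F bay [ 6.   0.7 -3.5]
22 [-0.1 -0.   1.2] [-0.03  0.12 -0.01]
19 [0.  0.3 3.6] [3. 0. 0.]
16 [-0.   0.1  3.4] [ 3.  0. -0.]
13 [-0.   0.2  3.6] [ 3.  0. -0.]
10 [0.  0.  3.5] [ 3. -0.  0.]
8 [-0.   0.2  2.3] [2. 0. 0.]
6 [ 0.  -0.   2.1] [ 2.  0. -0.]
4 [-0.   0.   2.3] [2. 0. 0.]
2 [-0.   0.   2.3] [ 2. -0. -0.]
0 [0.  0.3 2.5] [2. 0. 0.]
```

jog_arm([
  {"travel": [0, 0.8, 0.8], "rot": [0, 0, 0], "claw": 255},
  {"travel": [0, 0, 0], "rot": [0, 0, 0], "claw": 255},
  {"travel": [0, 0.3, 3.5], "rot": [3, 0, 0], "claw": 255},
  {"travel": [0, 0, 0], "rot": [0, 0, 0], "claw": 255},
  {"travel": [0, 0, 0], "rot": [0, 0, 0], "claw": 255},
])

```text
time: 18.55
tool_pos: [0.5688, -0.1093, 0.0839]
tcp_rot: [2.002, 1.857, 0.477]
wrist_force: [4.8, -1.4, 1.7]
width: 0.123
grip_force: 70.6
```

Run:
```python
from h import *
cover()
```

```text
bay: lip [-70.8  -0.4  -0.4] top [55.6 -0.3 50.4] tilt [ -0.1 -18.9   0. ] F bay [ 5.2 -1.1  0.8]
```

jog_arm([
  {"travel": [0, 0.7, 3.4], "rot": [3, 0, 0], "claw": 255},
  {"travel": [0, 0, 0], "rot": [0, 0, 0], "claw": 255},
  {"travel": [0, 0.2, 3.5], "rot": [3, 0, 0], "claw": 255},
  {"travel": [0, 0, 0], "rot": [0, 0, 0], "claw": 255},
  {"travel": [0, 0, 0], "rot": [0, 0, 0], "claw": 255},
])

```text
time: 19.05
tool_pos: [0.5722, -0.1093, 0.0777]
tcp_rot: [2.069, 1.919, 0.388]
wrist_force: [5.0, -0.8, 1.7]
width: 0.121
grip_force: 70.7
```

Run:
```python
from h import *
cover()
b=snap("side");a=snap("top")
B=cv2.resize(b["color"][130:210,235:315],None,fx=5,fy=5,interpolation=cv2.INTER_CUBIC)
A=cv2.resize(a["color"][170:250,280:360],None,fx=5,fy=5,interpolation=cv2.INTER_CUBIC)
cv2.imwrite("pics/g5.png",np.hstack([A,B]))
```

```text
bay: lip [-71.7  -0.1   0.3] top [59.2 -0.1 37.5] tilt [ -0.1 -12.9   0. ] F bay [ 5.3 -0.5  0.8]
```

View pics/g5.png

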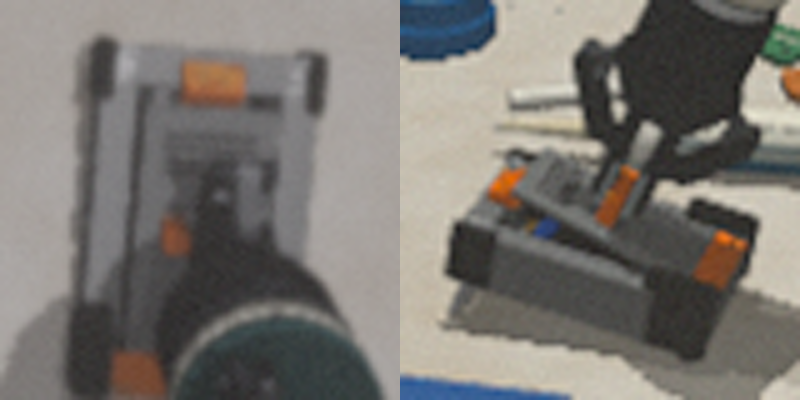

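The side view shows the cover inside the opening, its lip end at the ledge (720,260) and its top edge raised just in front of the catch (508,185). It's hooked, so I carry on swinging.

jog_arm([
  {"travel": [0, 0.4, 3.5], "rot": [3, 0, 0], "claw": 255},
  {"travel": [0, 0, 0], "rot": [0, 0, 0], "claw": 255},
  {"travel": [0, 0.2, 2.3], "rot": [2, 0, 0], "claw": 255},
  {"travel": [0, 0, 0], "rot": [0, 0, 0], "claw": 255},
  {"travel": [0, 0, 0], "rot": [0, 0, 0], "claw": 255},
])

```text
time: 19.65
tool_pos: [0.5745, -0.1095, 0.0723]
tcp_rot: [2.123, 1.97, 0.308]
wrist_force: [3.6, -1.6, 1.8]
width: 0.121
grip_force: 70.8
```

Run:
```python
from h import *
cover()
```

```text
bay: lip [-72.4  -0.1   1.1] top [61.3 -0.  26.6] tilt [-0.1 -7.9  0. ] F bay [ 4.  -1.3  1.2]
```

jog_arm([
  {"travel": [0, 0, 2.1], "rot": [2, 0, 0], "claw": 255},
  {"travel": [0, 0, 0], "rot": [0, 0, 0], "claw": 255},
  {"travel": [0, 0, 2.3], "rot": [2, 0, 0], "claw": 255},
  {"travel": [0, 0, 0], "rot": [0, 0, 0], "claw": 255},
  {"travel": [0, 0, 0], "rot": [0, 0, 0], "claw": 255},
])

```text
time: 20.15
tool_pos: [0.5757, -0.1099, 0.0685]
tcp_rot: [2.165, 2.008, 0.243]
wrist_force: [0.9, -2.4, 4.8]
width: 0.122
grip_force: 71.5
```

Run:
```python
from h import *
cover();print(monitor.read_state()["torque"])
```

```text
bay: lip [-73.1  -0.3   2.2] top [62.1 -0.3 18.4] tilt [-0.1 -3.9 -0. ] F bay [ 1.9 -2.3  4.5]
[-0.43042533 -0.33781348 -0.24528137]
```

jog_arm([
  {"travel": [0, 0, 2.3], "rot": [2, 0, 0], "claw": 255},
  {"travel": [0, 0, 0], "rot": [0, 0, 0], "claw": 255},
  {"travel": [0, 0, 2.5], "rot": [2, 0, 0], "claw": 255},
  {"travel": [0, 0, 0], "rot": [0, 0, 0], "claw": 255},
  {"travel": [0, 0, 0], "rot": [0, 0, 0], "claw": 255},
])

```text
time: 20.65
tool_pos: [0.5772, -0.1097, 0.064]
tcp_rot: [2.206, 2.047, 0.176]
wrist_force: [2.1, -2.3, 4.7]
width: 0.118
grip_force: 71.5
```

Run:
```python
from h import *
cover();print(monitor.read_state()["torque"])
```

```text
bay: lip [-73.3  -0.1   2.8] top [62.7 -0.1  9.6] tilt [-0.1  0.1  0. ] F bay [ 3.1 -2.1  4.2]
[-0.351294   -0.48025659 -0.0828194 ]
```

jog_arm([
  {"travel": [0, 0, 1], "rot": [0.6, 0, 0], "claw": 255},
  {"travel": [0, 0, 0], "rot": [0, 0, 0], "claw": 255},
  {"travel": [0, 0, 1], "rot": [0.6, 0, 0], "claw": 255},
  {"travel": [0, 0, 0], "rot": [0, 0, 0], "claw": 255},
  {"travel": [0, 0, 0], "rot": [0, 0, 0], "claw": 255},
])

```text
time: 21.15
tool_pos: [0.5771, -0.1097, 0.0639]
tcp_rot: [2.218, 2.058, 0.155]
wrist_force: [-8.6, 0.1, 20.3]
width: 0.125
grip_force: 74.4
```

Run:
```python
from h import *
cover();print(monitor.read_state()["torque"])
b=snap("side");a=snap("top")
B=cv2.resize(b["color"][130:210,235:315],None,fx=5,fy=5,interpolation=cv2.INTER_CUBIC)
A=cv2.resize(a["color"][170:250,280:360],None,fx=5,fy=5,interpolation=cv2.INTER_CUBIC)
cv2.imwrite("pics/g6.png",np.hstack([A,B]))
```

```text
bay: lip [-73.6  -0.2   4.4] top [62.5 -0.1  8.3] tilt [-0.1  1.3  0. ] F bay [-4.9 -0.5 21.5]
[-0.21988376  0.07463617 -0.09069836]
```

View pics/g6.png

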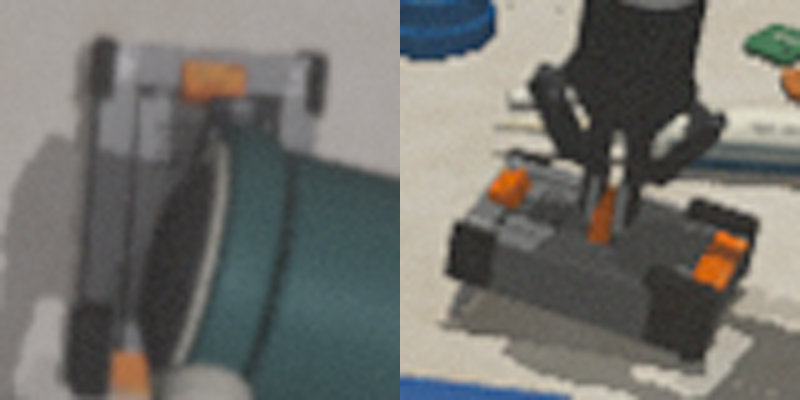

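The cover looks flush in the opening, its top edge in front of the catch at (510,188), and it bears up at about 21 N. I'll unload and let go.

jog_arm([
  {"travel": [0, 0, -1], "rot": [-0.6, 0, 0], "claw": 255},
  {"travel": [0, 0, -0.8], "rot": [-0.6, 0, 0], "claw": 255},
  {"travel": [0, 0, 0], "rot": [0, 0, 0], "claw": 200},
  {"travel": [0, 0, 0], "rot": [0, 0, 0], "claw": 150},
  {"travel": [0, 0, 0], "rot": [0, 0, 0], "claw": 150},
])

```text
time: 21.75
tool_pos: [0.5749, -0.109, 0.0615]
tcp_rot: [2.21, 2.05, 0.171]
wrist_force: [0.4, -0.4, 0.1]
width: 0.412
grip_force: 0.0
```

jog_arm([
  {"travel": [0, 0, -10], "rot": [0, 0, 0], "claw": 150},
  {"travel": [0, 0, -25], "rot": [0, 0, 0], "claw": 150},
  {"travel": [0, 0, -30], "rot": [0, 0, 0], "claw": 200},
  {"travel": [0, 0, 0], "rot": [0, 0, 0], "claw": 255},
  {"travel": [0, 0, 0], "rot": [0, 0, 0], "claw": 255},
])

```text
time: 22.25
tool_pos: [0.5665, -0.1089, 0.1285]
tcp_rot: [2.206, 2.046, 0.176]
wrist_force: [-0.2, -0.0, 0.5]
width: 0.003
grip_force: 0.0
```

Run:
```python
from h import *
p=BAY[0]+bayR().apply([.046,0,.03]);plan(p,bayR()*CT)
b=snap("side");a=snap("top")
def comps(c):
    h,s,v=cv2.split(cv2.cvtColor(c["color"],cv2.COLOR_BGR2HSV))
    m=((h<20)&(h>3)&(s>100)&(v>60)).astype(np.uint8)
    N,l,st,ce=cv2.connectedComponentsWithStats(m)
    for i in range(1,N):
        if st[i,4]>15 and 240<ce[i][0]<340 and 150<ce[i][1]<270: print(st[i],ce[i].round(1))
comps(b)
Rb=bayR();W=lambda q:BAY[0]+Rb.apply(np.array(q)/1e3)
print("expected rib top home (side):",proj(b,[W((-3,20,31)),W((9,20,31)),W((-3,-20,31)),W((9,-20,31)),W((3,0,9))]).round(1).tolist())
B=cv2.resize(b["color"][130:210,235:315],None,fx=7,fy=7,interpolation=cv2.INTER_CUBIC)
cv2.imwrite("pics/g7.png",B)
```

```text
t 22.25 pos [ 0.5665 -0.1089  0.1285] shift [ 0.1 42.7 47.8] turn [-0.1   0.08 -0.  ] shift-after-turn [ 0.1 42.6 47.9] w 0.003 F [-0.2 -0.   0.5] grip 0.0 q [-0.25  0.06  2.05  0.04  0.86 -0.2 ]
[253 164   8   8  49] [256.6 167.2]
[272 167   8  12  57] [275.6 172.9]
[294 176  11  12  81] [298.6 181.5]
expected rib top home (side): [[276.1, 172.9], [272.6, 171.8], [279.7, 167.0], [276.3, 165.9], [275.1, 175.0]]
```

View pics/g7.png

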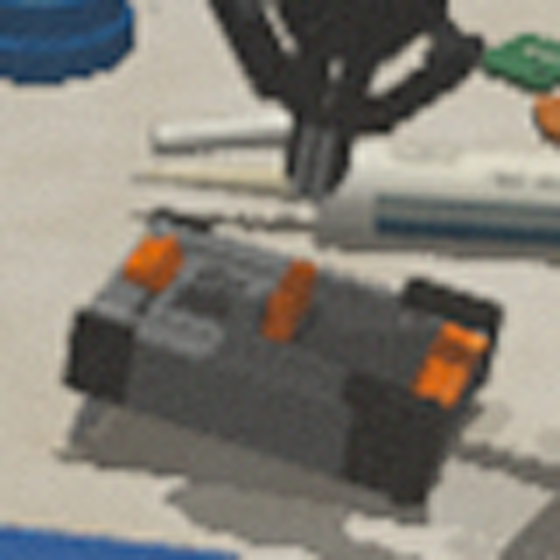

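The cover lies flush: the rib is where a seated cover puts it, and the catch is back at its starting pixels (256.6,167.2). As a check, I'll press near the top edge with shut fingers.

jog_arm([
  {"travel": [0, 17, 0], "rot": [0, 0, 0], "claw": 255},
  {"travel": [0, 17.5, 20], "rot": [0, 0, 0], "claw": 255},
  {"travel": [0, 0, 25], "rot": [0, 0, 0], "claw": 255},
  {"travel": [0, 0, 15], "rot": [0, 0, 0], "claw": 255},
  {"travel": [0, 0, 0], "rot": [0, 0, 0], "claw": 255},
])

```text
time: 22.85
tool_pos: [0.6065, -0.1113, 0.0693]
tcp_rot: [2.213, 2.052, 0.167]
wrist_force: [-0.7, 0.5, -0.3]
width: -0.006
grip_force: 0.0
```

jog_arm([
  {"travel": [0, 0, 3], "rot": [0, 0, 0], "claw": 255},
  {"travel": [0, 0, 2.5], "rot": [0, 0, 0], "claw": 255},
  {"travel": [0, 0, 1.5], "rot": [0, 0, 0], "claw": 255},
  {"travel": [0, 0, 1], "rot": [0, 0, 0], "claw": 255},
  {"travel": [0, 0, 0], "rot": [0, 0, 0], "claw": 255},
])

```text
time: 23.35
tool_pos: [0.6119, -0.1125, 0.0673]
tcp_rot: [2.207, 2.046, 0.175]
wrist_force: [-1.3, -0.4, 2.6]
width: 0.003
grip_force: 1.9
```

Run:
```python
from h import *
s=monitor.read_state();print(s["wrist_force"],bayR().inv().apply(s["tool_pos"]-BAY[0])*1e3)
```

```text
[-1.33255238 -0.42436936  2.59073186] [37.53046508 -0.22059784  9.75443845]
```

jog_arm([
  {"travel": [0, 0, 1], "rot": [0, 0, 0], "claw": 255},
  {"travel": [0, 0, 1], "rot": [0, 0, 0], "claw": 255},
  {"travel": [0, 0, 0.6], "rot": [0, 0, 0], "claw": 255},
  {"travel": [0, 0, 0], "rot": [0, 0, 0], "claw": 255},
  {"travel": [0, 0, 0], "rot": [0, 0, 0], "claw": 255},
])

```text
time: 23.85
tool_pos: [0.612, -0.1125, 0.0672]
tcp_rot: [2.207, 2.047, 0.174]
wrist_force: [-12.7, 1.5, 21.5]
width: 0.001
grip_force: 11.4
```

Run:
```python
from h import *
s=monitor.read_state();print(s["wrist_force"],bayR().inv().apply(s["tool_pos"]-BAY[0])*1e3)
```

```text
[-12.6977436    1.45187561  21.51160025] [37.62228872 -0.22774375  9.64309106]
```

jog_arm([
  {"travel": [0, 0, -10], "rot": [0, 0, 0], "claw": 255},
  {"travel": [0, 0, -30], "rot": [0, 0, 0], "claw": 255},
  {"travel": [0, 0, -40], "rot": [0, 0, 0], "claw": 255},
  {"travel": [0, 0, -20], "rot": [0, 0, 0], "claw": 255},
  {"travel": [0, 0, 0], "rot": [0, 0, 0], "claw": 255},
])

```text
time: 24.35
tool_pos: [0.5977, -0.1117, 0.1673]
tcp_rot: [2.202, 2.042, 0.181]
wrist_force: [0.1, -0.1, -0.1]
width: 0.001
grip_force: 0.0
```

jog_arm([
  {"travel": [0, 0, 0], "rot": [0, 0, 0], "claw": 255},
  {"travel": [0, 0, 0], "rot": [0, 0, 0], "claw": 255},
  {"travel": [0, 0, 0], "rot": [0, 0, 0], "claw": 255},
  {"travel": [0, 0, 0], "rot": [0, 0, 0], "claw": 255},
  {"travel": [0, 0, 0], "rot": [0, 0, 0], "claw": 255},
])

```text
time: 24.85
tool_pos: [0.5944, -0.1108, 0.161]
tcp_rot: [2.209, 2.048, 0.173]
wrist_force: [0.0, 0.6, 0.7]
width: 0.006
grip_force: 0.0
```

Run:
```python
from h import *
b=snap("side");h,s,v=cv2.split(cv2.cvtColor(b["color"],cv2.COLOR_BGR2HSV))
m=((h<20)&(h>3)&(s>100)&(v>60)).astype(np.uint8);N,l,st,ce=cv2.connectedComponentsWithStats(m)
print([ce[i].round(1).tolist() for i in range(1,N) if st[i,4]>15 and 240<ce[i][0]<310 and 150<ce[i][1]<200])
print(workorder.finish_job())
```

```text
[[256.5, 167.3], [275.7, 172.8], [298.6, 181.5]]
the job is handed in; nothing more can be done
None
```

I handed the job in with the cover hooked under the ledge and swung down flush. No verdict came back. It did not move when I pressed it near the catch with about 21 N, and the catch was back at its starting position in the image. The gripper is clear and the three bystanders were not touched.

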